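Wedge the rocking stamping slab

TASK

The marble stamping slab rocks because its front-right foot hangs clear of the bench: push the wooden wedge, thin edge first, along the bench and under that foot until the slab no longer rocks, snug but not so far that any other foot comes off the bench. Only push the wedge, never lift it or the slab, and do not shove the slab along or disturb the tools and leather around. Finish while holding a fingertip firmly down (about 10 N) on the slab's corner right above that foot, to show that it no longer dips: the program ends with that press still on.

Things in the scene. Friction and masses are not known exactly. Their poses are not given: they have to be found in the camera images.
- slab: marble stamping slab in a wooden cradle, 206 (its x) x 270 mm (its y), flat top 60 mm and underside 38 mm above the bench, 3.2 kg. Origin: under its centre at foot level; x to its back, y to its left. The stamp block fixed on the left of its back side (138 mm high) weighs it down there, so it rests level on three feet; 3 to 5 N above the fourth tips that corner down
- hanging_foot (a point): lowest point of the short front-right foot, a rubber dome 26 mm across on a seized threaded stem, at x -82, y -112 mm of the slab. It hangs 4 to 12 mm above the bench, differently each time; it cannot be turned or slid in its thread
- press_spot (a point): point on the slab's flat top straight above the hanging foot, 24 mm from the edges of the corner; press straight down here
- foot_front_left (a point): lowest point of the front-left foot (x -82, y +112 mm of the slab), on the bench (z = 0) when the slab stands right
- foot_back_right (a point): lowest point of the back-right foot (x +82, y -112 mm of the slab), on the bench when the slab stands right
- foot_back_left (a point): lowest point of the back-left foot (x +82, y +112 mm of the slab), on the bench when the slab stands right; it rises when the front-right corner dips
- wedge: loose plain wooden wedge, 130 (its x) x 36 mm (its y), 40 g, flat on the bench to the right of the slab. Origin: middle of its underside; x points to the thin edge (x = +65 mm, 2 mm thick), the upright butt is at x = -65 mm, 18 mm high; its top is one even slope. It slides under 1 N; the push rises by several newtons once it carries the foot, and it stays where it is left
- blank: small dark leather cover, 82 x 97 mm, lying on the left part of the marble; to be left alone. Origin: its underside
- beveler: edge beveler with a wooden handle, 24 x 138 x 24 mm, lying on the bench behind the wedge; to be left alone. Origin: its underside
- fid: turned wooden fid, 135 mm long, lying on the bench farther to the left; to be left alone. Origin: its underside
There are look-alikes about, which are no part of the job. Leave any black look-alike of the wedge alone.

How it is judged:
By the outcome, as a careful person would: the job done as asked, in the order asked, and still so for the second after the job is handed in, while the arm keeps its last pose, push and grip.
It also fails if it takes over 48 s, if anything falls off the work surface, if the arm or the gripper's body presses on something with over 40 N, if the wrist force passes 120 N, or if a joint passes its speed limit or range.

ROBOT

A 6-joint arm with a two-finger parallel gripper is mounted at the origin on a cart in front of the work surface, level with it; the furniture and walls round the work are solid. World frame = base frame: x ahead of the robot, y to its left, z up, the work surface at z = 0. Lengths are in m, angles in rad, forces in N, time in s.
With the tool pointing down it reaches from about 0.325 to 0.875 m from the base axis. Payload 4.4 kg.
Tool frame: the origin (TCP) lies at the centre of the arm's flange, where the gripper is bolted on; the fingertips stand 173 mm ahead of it and the grasp point (between the pads) lies 155 mm ahead of it (manip.grip_depth is the distance from the TCP to the grasp point, in m); z points along the fingers, y is the line along which they close (so a half turn about z gives the same grasp; the last joint's range is limited). The gripper opens to 85 mm and grips with 20 to 120 N. Pads are 22 mm wide; open, the fingers measure 114 mm over their backs; the gripper's body (76 mm by 85 mm) begins 54 mm behind the grasp point. The pads swing forward as they close: fully open they stand 13 mm farther back than shut.
Start: joints at [1.062, 0.207, 1.542, -0, 1.393, -0.15], TCP at [0.202, 0.538, 0.405] pointing down, gripper open.
Joint ranges: [-2.73, 2.73], [-0.86, 2.22], [0.23, 2.46], [-1.11, 4.25], [0.08, 2.63], [-2.82, 2.82]. Speed limits (rad/s): [2.79, 2.79, 3.14, 3.14, 3.14, 3.14].

INTERFACE

Orientations are given as a unit quaternion [w, x, y, z].
In Python, from rig import sensors, cams, ticket, manip gives the robot as it stands.
- The arm moves only by the tool servo_tool, never from a script. Its argument "series" is a list that holds one entry, the list of rows, each a list of 6 numbers: the shift along the world's x, y, z in mm, then the turn, a rotation vector about the world's x, y, z in degrees. In form: [[[x, y, z, ax, ay, az], ...]]. A call has 1 to 5 rows; each row is the pose to reach, as a shift and turn from the pose commanded when the call began; what a row does not reach only later rows make up. A row lasts 1/12 s, in which the tool goes at most 41.7 mm and 7.16 degrees, less where a joint would pass 70% of its speed; a pose out of reach is approached as far as the arm can. A call with a gripper value outside its range is refused whole. "grip" is the finger opening in mm, from 0 to 85.4, set as the call begins (left out, the last holds). The fingers move at their own pace and stop on an object; the grip force is fixed at half the most. Time passes only in rows, so rows that repeat a pose let the fingers close. It gives the time, the measured TCP pose, the force, the opening and the grip force at its end, in the units of the state.
- sensors.get_state(): the state, without advancing time (a new reading comes with each control period).
- cams.get_image(name): name is "scene" or "side" or "wrist"; returns the picture (384x512x3 uint8, blue, green, red); there is no depth.
- cams.camera_model(name): a dict with "intrinsics" (3x3 intrinsics, pixels), "world_from_camera" (4x4, takes a point from camera to world coordinates). Camera axes: x right, y up, looking along -z (the intrinsics and any distortion apply to the point x, -y, -z); pixel columns grow to the right and rows downward; lengths in m; the calibration is good to about 2 mm. A picture is of the moment at which its call begins: read the wrist's pose just before it. camera_model takes no time and is no camera call; for the wrist camera it gives the pose at the moment of the call.
- ticket.close_job(): hands the job in; it is judged then, once.
The state is a dict: "time": time; "q": joint angles; "joint_vel": joint speeds; "joint_efforts": joint torques, N m; "eef_pos": TCP position; "tool_rot": TCP orientation; "contact_force": force on the tool from outside, world axes, zero at the start; "ft_torque": the same for the moment, N m; "finger_gap": finger opening in m; "finger_force": force on a finger pad.
Only numpy, scipy, OpenCV 4.12 (cv2) and the standard library are available. Lean on these libraries where they do the work, as an engineer would, in place of code of your own. Each camera call takes 0.05 s, during which the arm holds its last target. There are 200 camera calls.

## Working session

There is one attempt and no reset: what is moved stays moved. The work goes in short steps, Python scripts to look and compute and a tool call to move; the robot and the scene stay as the last step left them, time stands still between calls to the robot, and variables do not carry over. Pictures are saved under pics/ and viewed, at most 10 in all, crops included, and the job is handed in when it is done.

Besides the shell and the picture viewer there is one more tool, called after ">>>" by a JSON object that holds its "fn" and its "kwargs". servo_tool: Moves the arm, as the interface text tells. Its arguments: {"type":"object","properties":{"series":{"type":"array"},"grip":{"type":"number"}},"required":["series"]}

```bash
ls; mkdir -p pics; cat > h.py <<'E'
import numpy as np, cv2
from rig import sensors, cams, ticket, manip
def ray(m,u,v):
    K=np.array(m["intrinsics"]);T=np.array(m["world_from_camera"])
    d=np.array([(u-K[0,2])/K[0,0],-(v-K[1,2])/K[1,1],-1.0]);return T[:3,3],T[:3,:3]@d
def plane(m,u,v,z=0):
    o,d=ray(m,u,v);return o+d*(z-o[2])/d[2]
def proj(m,p):
    K=np.array(m["intrinsics"]);T=np.array(m["world_from_camera"])
    c=T[:3,:3].T@(np.array(p)-T[:3,3]);return K[0,2]+K[0,0]*c[0]/-c[2],K[1,2]+K[1,1]*-c[1]/-c[2]
E
python3 - <<'E'
from h import *
for n in("scene","side"):
    im=cams.get_image(n);cv2.imwrite(f"pics/{n}0.png",im);m=cams.camera_model(n);print(n,{k:np.round(v,3).tolist() for k,v in m.items() if not isinstance(v,str)})
print(sensors.get_state())
E
```

```text
pics
scene {'intrinsics': [[365.569, 0.0, 250.973], [0.0, 365.569, 192.21], [0.0, 0.0, 1.0]], 'world_from_camera': [[0.801, 0.424, -0.422, 0.175], [-0.599, 0.564, -0.569, -0.338], [-0.004, 0.709, 0.706, 0.673], [0.0, 0.0, 0.0, 1.0]]}
side {'intrinsics': [[358.114, 0.0, 257.059], [0.0, 358.114, 199.143], [0.0, 0.0, 1.0]], 'world_from_camera': [[1.0, 0.012, 0.025, 0.558], [0.014, 0.546, -0.838, -0.653], [-0.024, 0.838, 0.545, 0.58], [0.0, 0.0, 0.0, 1.0]]}
{'time': 0.1, 'q': array([ 1.06152226e+00,  2.07374338e-01,  1.54288502e+00,  5.66685252e-06,
        1.39351401e+00, -1.50516366e-01]), 'joint_vel': array([ 0.00062156,  0.00027772, -0.00376279, -0.00230786, -0.00127609,
        0.0015352 ]), 'joint_efforts': array([-2.91354736e-04, -3.84091258e+01, -2.92550594e+01, -1.53652645e-04,
        4.78289861e-03, -2.49863848e-05]), 'eef_pos': array([0.2017355 , 0.53807662, 0.40358396]), 'tool_rot': array([-3.55852610e-04,  1.78418813e-01,  9.83954033e-01, -1.03065763e-03]), 'contact_force': array([0.07936054, 0.14711138, 0.11354973]), 'ft_torque': array([ 0.0413141 , -0.00297434, -0.03477702]), 'finger_force': 0.0, 'finger_gap': 0.0851126748085142}
```

View pics/scene0.png

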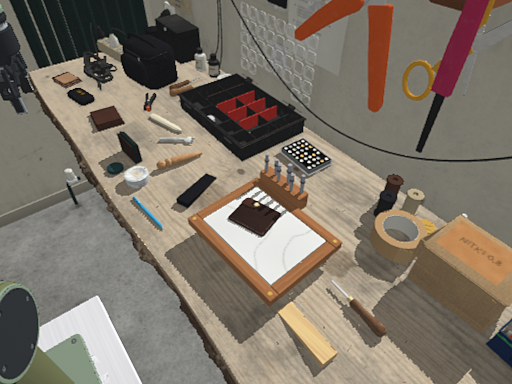

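View pics/side0.png

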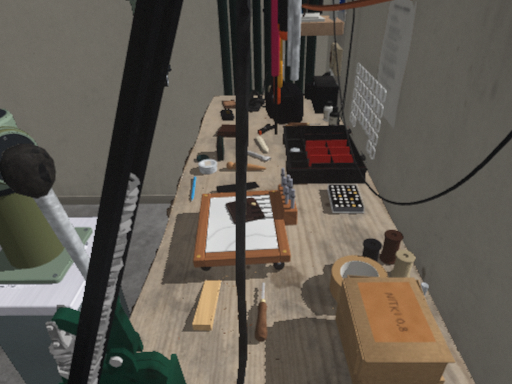

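The scene view shows the pale wedge at about (307,333), the slab's front-right corner at about (270,295), the beveler at (358,308), the black look-alike at (197,190) and the fid at (180,160). Candidates for the wedge are the pale bar at scene (307,333) / side (207,305), which matches the description, and the black bar at (197,190), which I'll leave alone. Next is a close crop to check the choice.

```bash
python3 - <<'E'
from h import *
a=cv2.imread("pics/scene0.png")[210:370,180:390];a=cv2.resize(a,None,fx=3.8,fy=3.8,interpolation=cv2.INTER_CUBIC)[:600,:800]
cv2.imwrite("pics/c1.png",a)
b=cv2.imread("pics/side0.png")[180:345,180:310];b=cv2.resize(b,None,fx=3.6,fy=3.6,interpolation=cv2.INTER_CUBIC);cv2.imwrite("pics/c2.png",b)
for n in("scene","side"):
    im=cv2.imread(f"pics/{n}0.png");m=cams.camera_model(n);hsv=cv2.cvtColor(im,cv2.COLOR_BGR2HSV)
    u,v=(307,333) if n=="scene" else (207,305)
    print(n,hsv[v,u])
    mk=cv2.inRange(hsv,(12,85,120),(28,255,255)); 
    k,l,s,c=cv2.connectedComponentsWithStats(mk);i=l[v,u];print(s[i])
    ct=cv2.findContours((l==i).astype(np.uint8),0,2)[0][0];ap=cv2.approxPolyDP(ct,2.0,True)[:,0]
    for p in ap:print(p,np.round(plane(m,*p,0.0)[:2],4),np.round(plane(m,*p,0.018)[:2],4))
E
```

```text
scene [ 20  96 236]
[ 277  302   61   65 1348]
[289 302] [ 0.452  -0.0905] [ 0.4446 -0.0971]
[277 311] [ 0.4205 -0.0909] [ 0.414  -0.0975]
[314 354] [ 0.421  -0.1949] [ 0.4144 -0.1987]
[312 355] [ 0.4168 -0.194 ] [ 0.4104 -0.1978]
[320 365] [ 0.4162 -0.2151] [ 0.4097 -0.2184]
[324 365] [ 0.4218 -0.2193] [ 0.4152 -0.2225]
[337 352] [ 0.4567 -0.2172] [ 0.4492 -0.2204]
side [ 18 105 213]
[192 280  29  50 874]
[220 280] [ 0.4543 -0.0889] [ 0.4575 -0.1064]
[204 281] [ 0.4192 -0.0916] [ 0.4235 -0.109 ]
[193 325] [ 0.4138 -0.2071] [ 0.4183 -0.221 ]
[203 324] [ 0.4329 -0.2049] [ 0.4368 -0.2188]
[202 328] [ 0.4323 -0.2141] [ 0.4362 -0.2277]
[209 324] [ 0.4446 -0.2049] [ 0.4481 -0.2189]
[211 329] [ 0.4499 -0.2164] [ 0.4533 -0.23  ]
```

View pics/c1.png

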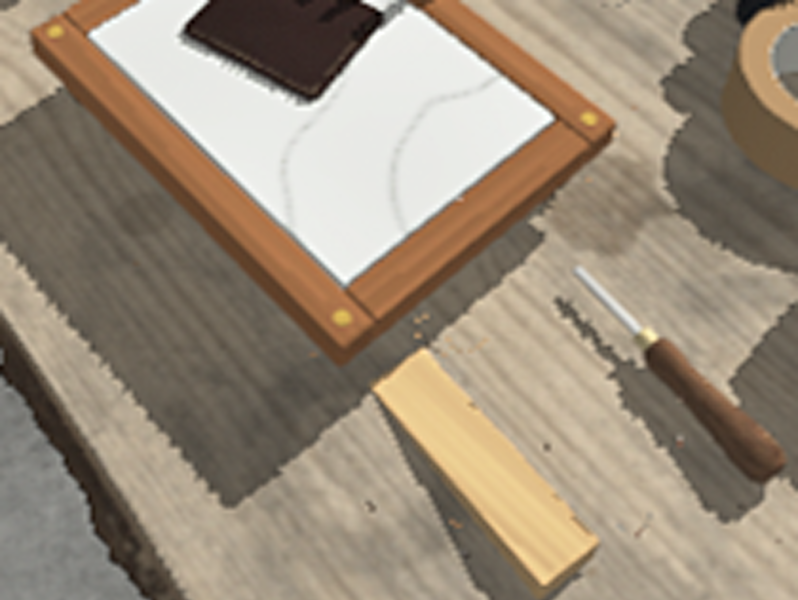

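View pics/c2.png

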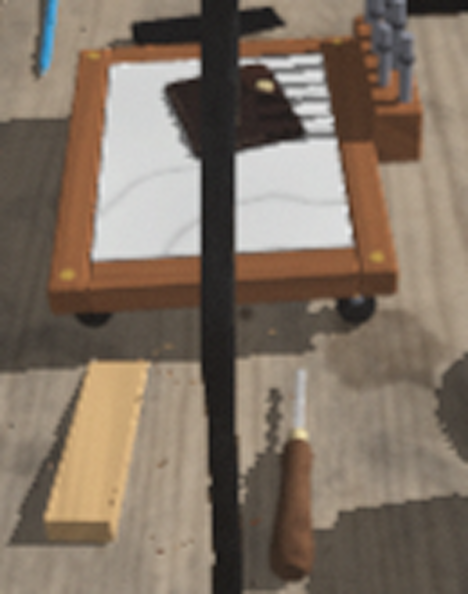

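The crops confirm the pale wedge: the thin edge at scene (277,311)-(289,302) faces the slab and the butt is at (323,365)-(337,353). The slab's outer top corners are at about (270,301), (188.7,220) and (341,244) in the scene view.

```bash
python3 - <<'E'
from h import *
m=cams.camera_model("scene");s=cams.camera_model("side")
f=lambda u,v,z:plane(m,180+u/3.8,210+v/3.8,z)[:2]
g=lambda u,v,z:plane(s,180+u/3.6,180+v/3.6,z)[:2]
FR,FL,BR=f(341,349,.06),f(33,34,.06),f(614,128,.06)
print("corners",FR,FL,BR,np.linalg.norm(FL-FR),np.linalg.norm(BR-FR))
sc=[f(342,318,.06),f(56,32,.06),f(589,118,.06)];print("screws",sc,np.linalg.norm(sc[1]-sc[0]),np.linalg.norm(sc[2]-sc[0]))
print("side screws",g(67,274,.06),g(94,56,.06),g(376,257,.06))
sd=[g(50,290,.06),g(398,274,.06)];print("side corners",sd)
x=(BR-FR);y=(FL-FR);yaw=[np.degrees(np.arctan2(x[1],x[0])),np.degrees(np.arctan2(-y[0],y[1]))];print("yaw",yaw)
t=np.radians(np.mean(yaw));ex=np.array([np.cos(t),np.sin(t)]);ey=np.array([-ex[1],ex[0]])
print("foot",FR+21*.001*ex+23*.001*ey, ex,ey)
te=(f(375,386,.002)+f(428,350,.002))/2;bt=(f(543,586,.018)+f(598,545,.018))/2
print("wedge thin",te,"butt",bt,np.linalg.norm(te-bt),np.degrees(np.arctan2(-(te-bt)[0],(te-bt)[1])))
te=(g(92,361,.002)+g(150,361,.002))/2;bt=(g(45,523,.018)+g(110,523,.018))/2
print("side wedge thin",te,"butt",bt)
# dark foot dome below front right
q=g(93,318,0.006);print("side dome low px",q, g(355,318,0.0))
E
```

```text
corners [ 0.39946498 -0.09120529] [0.38139575 0.17228346] [ 0.60151992 -0.07819261] 0.26410758469450185 0.20247352987429995
screws [array([ 0.41021093, -0.07864033]), array([0.39290332, 0.16555692]), array([ 0.59557914, -0.06517894])] 0.24480982333746404 0.18585634048158145
side screws [ 0.41181526 -0.0769406 ] [0.39560029 0.16572358] [ 0.59676168 -0.06414662]
side corners [array([ 0.40384803, -0.09070844]), array([ 0.60900323, -0.07937036])]
yaw [np.float64(3.684854942404329), np.float64(3.9230225994240198)]
foot [ 0.41889283 -0.06686277] [0.99779691 0.06634249] [-0.06634249  0.99779691]
wedge thin [ 0.43926402 -0.09514676] butt [ 0.43127332 -0.22149027] 0.12659594540563704 -3.6188960454724888
side wedge thin [ 0.4406311  -0.09153882] butt [ 0.43442767 -0.22166544]
side dome low px [ 0.41938999 -0.058277  ] [ 0.58505722 -0.05383097]
```

>>> {"fn": "servo_tool", "kwargs": {"series": [[[14,-35,0,0,0,-3.5],[28,-70,0,0,0,-7],[42,-105,0,0,0,-10.5],[57,-140,0,0,0,-14],[71,-174,0,0,0,-17.4]]], "grip": 0}}

```text
time: 0.52
eef_pos: [0.2729, 0.3627, 0.4041]
tool_rot: [-0.0, 0.326, 0.945, -0.001]
contact_force: [1.8, -0.2, 0.6]
finger_gap: 0.0249
finger_force: 0.0
```

>>> {"fn": "servo_tool", "kwargs": {"series": [[[14,-35,0,0,0,-3.5],[28,-70,0,0,0,-7],[42,-105,0,0,0,-10.5],[57,-140,0,0,0,-14],[71,-174,0,0,0,-17.4]]]}}

```text
time: 0.93
eef_pos: [0.3439, 0.1886, 0.4044]
tool_rot: [0.0, 0.466, 0.885, -0.0]
contact_force: [0.7, 0.1, 0.3]
finger_gap: 0.0
finger_force: 0.0
```

>>> {"fn": "servo_tool", "kwargs": {"series": [[[14,-35,0,0,0,-3.5],[28,-70,0,0,0,-7],[42,-105,0,0,0,-10.5],[57,-140,0,0,0,-14],[71,-174,0,0,0,-17.4]]]}}

```text
time: 1.35
eef_pos: [0.415, 0.0144, 0.4045]
tool_rot: [-0.0, 0.595, 0.804, 0.0]
contact_force: [0.9, 1.0, -0.0]
finger_gap: 0.0002
finger_force: 0.0
```

>>> {"fn": "servo_tool", "kwargs": {"series": [[[14,-35,0,0,0,-3.5],[28,-70,0,0,0,-7],[42,-105,0,0,0,-10.5],[57,-140,0,0,0,-14],[71,-174,0,0,0,-17.2]]]}}

```text
time: 1.77
eef_pos: [0.4861, -0.1596, 0.4042]
tool_rot: [-0.0, 0.708, 0.706, -0.0]
contact_force: [-0.2, 0.5, 1.1]
finger_gap: 0.0
finger_force: 0.0
```

>>> {"fn": "servo_tool", "kwargs": {"series": [[[0,0,-38,0,0,0],[0,0,-76,0,0,0],[0,0,-114,0,0,0],[0,0,-152,0,0,0],[0,0,-190,0,0,0]]]}}

```text
time: 2.18
eef_pos: [0.4854, -0.1576, 0.2128]
tool_rot: [-0.0, 0.707, 0.707, -0.0]
contact_force: [0.2, -0.2, 0.5]
finger_gap: -0.0002
finger_force: 0.0
```

>>> {"fn": "servo_tool", "kwargs": {"series": [[[0,0,-12,0,0,0],[0,0,-22,0,0,0],[0,0,-30,0,0,0],[0,0,-34,0,0,0],[0,0,-34,0,0,0]]]}}

```text
time: 2.6
eef_pos: [0.4867, -0.1579, 0.1816]
tool_rot: [0.001, 0.707, 0.707, 0.0]
contact_force: [-0.0, 0.6, 0.2]
finger_gap: -0.0003
finger_force: 0.0
```

```bash
python3 - <<'E'
from h import *
a=cams.get_image("scene");a=cv2.resize(a[210:370,180:390],None,fx=3.7,fy=3.7,interpolation=cv2.INTER_CUBIC)
cv2.imwrite("pics/d1.png",a)
E
```

```text
(no output)
```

View pics/d1.png

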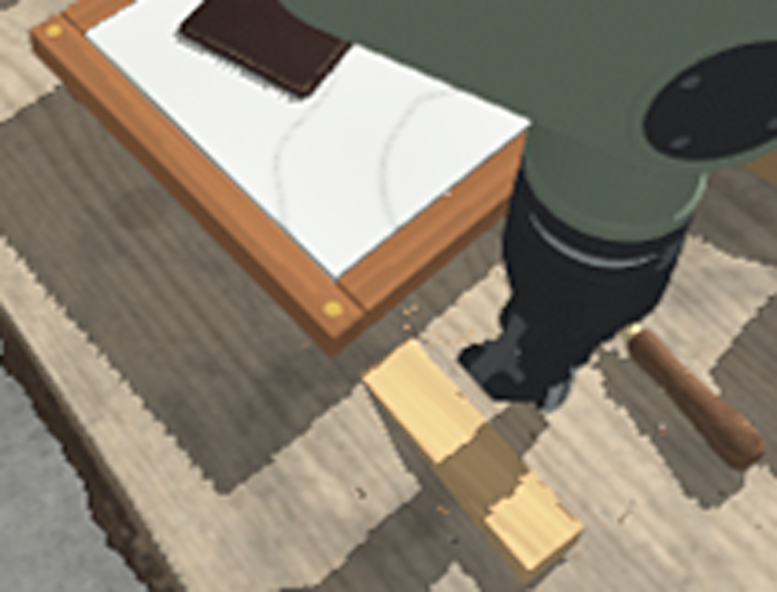

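The picture shows the closed fingers standing to the right of the wedge at about (530,395) in the crop, with the wedge and tools undisturbed. I'll lower a little, then nudge the wedge sideways in line with the foot.

>>> {"fn": "servo_tool", "kwargs": {"series": [[[0,0,-2,0,0,0],[0,0,-5,0,0,0],[-5,0,-5,0,0,0],[-10,0,-5,0,0,0],[-14,0,-5,0,0,0]]]}}

```text
time: 3.07
eef_pos: [0.4712, -0.1575, 0.1758]
tool_rot: [-0.0, 0.707, 0.707, -0.0]
contact_force: [0.1, -0.5, -0.4]
finger_gap: 0.0001
finger_force: 0.0
```

>>> {"fn": "servo_tool", "kwargs": {"series": [[[-4,0,0,0,0,0],[-8,0,0,0,0,0],[-12,0,0,0,0,0],[-15,0,0,0,0,0],[-15,0,0,0,0,0]]]}}

```text
time: 3.48
eef_pos: [0.4563, -0.1576, 0.1756]
tool_rot: [-0.0, 0.707, 0.707, -0.0]
contact_force: [-0.3, 0.4, 0.1]
finger_gap: 0.0001
finger_force: 0.0
```

```bash
cat > w.py <<'E'
from h import *
import sys
for n in("scene","side"):
    im=cams.get_image(n);m=cams.camera_model(n);hsv=cv2.cvtColor(im,cv2.COLOR_BGR2HSV)
    cv2.imwrite(f"pics/{n}_{sys.argv[1]}.png",im)
    mk=cv2.inRange(hsv,(15,75,60),(28,255,255));r=np.zeros_like(mk)
    x0,y0,x1,y1=(260,280,350,372) if n=="scene" else (180,262,225,335);r[y0:y1,x0:x1]=mk[y0:y1,x0:x1]
    k,l,s,c=cv2.connectedComponentsWithStats(r);i=1+np.argmax(s[1:,4]);print(n,s[i])
    ct=cv2.findContours((l==i).astype(np.uint8),0,2)[0];ct=max(ct,key=len)
    for p in cv2.approxPolyDP(ct,2.0,True)[:,0]:print(p,np.round(plane(m,*p,0.002)[:2],4),np.round(plane(m,*p,0.018)[:2],4))
E
python3 w.py a
```

```text
scene [ 273  304   62   67 1310]
[286 304] [ 0.4436 -0.0909] [ 0.4372 -0.0968]
[273 314] [ 0.4096 -0.0918] [ 0.404  -0.0977]
[319 370] [ 0.4081 -0.2205] [ 0.4026 -0.2233]
[334 355] [ 0.4477 -0.2181] [ 0.4412 -0.2209]
[311 330] [ 0.4466 -0.1596] [ 0.4401 -0.1638]
[299 330] [ 0.4285 -0.146 ] [ 0.4225 -0.1506]
[289 318] [ 0.4291 -0.1167] [ 0.423 -0.122]
[296 313] [ 0.4468 -0.1171] [ 0.4403 -0.1224]
side [188 290  25  41 739]
[197 290] [ 0.4082 -0.1195] [ 0.4124 -0.1343]
[188 328] [ 0.4058 -0.2155] [ 0.41   -0.2276]
[206 330] [ 0.441  -0.2201] [ 0.4442 -0.2321]
[212 305] [ 0.4453 -0.1602] [ 0.4484 -0.1739]
[208 292] [ 0.4326 -0.1253] [ 0.4361 -0.1399]
[202 293] [ 0.4202 -0.128 ] [ 0.424  -0.1425]
```

>>> {"fn": "servo_tool", "kwargs": {"series": [[[-2,0,0,0,0,0],[-4,0,0,0,0,0],[-6,0,0,0,0,0],[-6,0,0,0,0,0]]]}}

```text
time: 3.92
eef_pos: [0.4507, -0.1576, 0.1757]
tool_rot: [-0.0, 0.707, 0.707, -0.0]
contact_force: [-0.3, 0.7, 0.6]
finger_gap: -0.0002
finger_force: 0.1
```

>>> {"fn": "servo_tool", "kwargs": {"series": [[[6,0,0,0,0,0],[16,0,0,0,0,0],[20,0,10,0,0,0],[20,0,45,0,0,0],[20,-30,70,0,0,0]]]}}

```text
time: 4.33
eef_pos: [0.4711, -0.1843, 0.2462]
tool_rot: [-0.003, 0.705, 0.709, 0.0]
contact_force: [0.3, -0.4, -1.1]
finger_gap: 0.0002
finger_force: 0.0
```

>>> {"fn": "servo_tool", "kwargs": {"series": [[[-12,-35,0,0,0,0],[-30,-65,0,0,0,0],[-50,-82,0,0,0,0],[-50,-82,0,0,0,0]]]}}

```text
time: 4.67
eef_pos: [0.4195, -0.2728, 0.2469]
tool_rot: [0.001, 0.708, 0.706, -0.001]
contact_force: [-0.3, 1.5, -1.4]
finger_gap: -0.0
finger_force: 0.0
```

```bash
python3 w.py b
```

```text
scene [ 271  306   61   66 1487]
[284 306] [ 0.4376 -0.0918] [ 0.4314 -0.0977]
[271 316] [ 0.4039 -0.0927] [ 0.3984 -0.0985]
[314 370] [ 0.4011 -0.2152] [ 0.3958 -0.2181]
[318 371] [ 0.4056 -0.2206] [ 0.4001 -0.2234]
[331 356] [ 0.4421 -0.2161] [ 0.4358 -0.219 ]
side [192 308  17  23 239]
[208 308] [ 0.4381 -0.1678] [ 0.4414 -0.1813]
[198 317] [ 0.4211 -0.1899] [ 0.4249 -0.2027]
[193 316] [ 0.4108 -0.1874] [ 0.4149 -0.2003]
[193 330] [ 0.4162 -0.22  ] [ 0.4201 -0.232 ]
[205 328] [ 0.4385 -0.2156] [ 0.4418 -0.2277]
```

>>> {"fn": "servo_tool", "kwargs": {"series": [[[-1,0,-30,0,0,0],[-1,0,-55,0,0,0],[-1,0,-66,0,0,0],[-1,0,-70,0,0,0],[-1,0,-70,0,0,0]]]}}

```text
time: 5.18
eef_pos: [0.4202, -0.2687, 0.175]
tool_rot: [-0.001, 0.706, 0.708, 0.0]
contact_force: [-0.2, 0.1, -0.3]
finger_gap: -0.0001
finger_force: 0.0
```

>>> {"fn": "servo_tool", "kwargs": {"series": [[[0,8,0,0,0,0],[0,16,0,0,0,0],[0,24,0,0,0,0],[0,32,0,0,0,0],[1,38,0,0,0,0]]]}}

```text
time: 5.6
eef_pos: [0.4209, -0.2304, 0.1762]
tool_rot: [0.0, 0.707, 0.708, 0.0]
contact_force: [-0.1, 0.6, 0.6]
finger_gap: -0.0
finger_force: 0.2
```

>>> {"fn": "servo_tool", "kwargs": {"series": [[[0,4,0,0,0,0],[0,8,0,0,0,0],[0,12,0,0,0,0],[0,16,0,0,0,0],[0,20,0,0,0,0]]]}}

```text
time: 6.02
eef_pos: [0.421, -0.2114, 0.1757]
tool_rot: [0.0, 0.707, 0.707, -0.0]
contact_force: [0.2, -0.5, -0.2]
finger_gap: 0.0002
finger_force: 0.2
```

```bash
python3 w.py c
```

```text
scene [ 264  299   48   54 1093]
[264 310] [ 0.4007 -0.0747] [ 0.3953 -0.081 ]
[299 352] [ 0.401  -0.1765] [ 0.3956 -0.1803]
[308 351] [ 0.4152 -0.1849] [ 0.4095 -0.1885]
[307 346] [ 0.42   -0.1772] [ 0.4141 -0.181 ]
[311 340] [ 0.4335 -0.1735] [ 0.4273 -0.1774]
[309 331] [ 0.4423 -0.1587] [ 0.4359 -0.163 ]
[278 299] [ 0.4379 -0.073 ] [ 0.4316 -0.0793]
side [202 294   9  10  35]
[210 294] [ 0.4376 -0.1309] [ 0.4409 -0.1454]
[202 303] [ 0.424  -0.1549] [ 0.4277 -0.1687]
[205 303] [ 0.4302 -0.1549] [ 0.4338 -0.1687]
```

>>> {"fn": "servo_tool", "kwargs": {"series": [[[0,3,0,0,0,0],[0,6,0,0,0,0],[0,9,0,0,0,0],[0,12,0,0,0,0],[0,15,0,0,0,0]]]}}

```text
time: 6.53
eef_pos: [0.4209, -0.1964, 0.1757]
tool_rot: [0.0, 0.707, 0.707, -0.0]
contact_force: [0.1, -1.4, -0.4]
finger_gap: 0.0001
finger_force: 0.2
```

>>> {"fn": "servo_tool", "kwargs": {"series": [[[0,1,0,0,0,0],[0,2,0,0,0,0],[0,3,0,0,0,0],[0,4,0,0,0,0],[0,5,0,0,0,0]]]}}

```text
time: 6.95
eef_pos: [0.4209, -0.1916, 0.1757]
tool_rot: [-0.0, 0.707, 0.707, -0.0]
contact_force: [0.2, -1.1, -0.5]
finger_gap: -0.0002
finger_force: 0.1
```

>>> {"fn": "servo_tool", "kwargs": {"series": [[[0,1,0,0,0,0],[0,2,0,0,0,0],[0,3,0,0,0,0],[0,4,0,0,0,0],[0,5,0,0,0,0]]]}}

```text
time: 7.37
eef_pos: [0.4209, -0.1865, 0.1757]
tool_rot: [0.0, 0.707, 0.707, -0.0]
contact_force: [-0.1, -1.0, -0.2]
finger_gap: 0.0
finger_force: 0.1
```

>>> {"fn": "servo_tool", "kwargs": {"series": [[[0,1,0,0,0,0],[0,2,0,0,0,0],[0,3,0,0,0,0],[0,4,0,0,0,0],[0,5,0,0,0,0]]]}}

```text
time: 7.78
eef_pos: [0.4209, -0.1815, 0.1757]
tool_rot: [-0.0, 0.707, 0.707, -0.0]
contact_force: [0.3, -0.2, -0.4]
finger_gap: 0.0002
finger_force: 0.1
```

>>> {"fn": "servo_tool", "kwargs": {"series": [[[0,1,0,0,0,0],[0,2,0,0,0,0],[0,3,0,0,0,0],[0,4,0,0,0,0],[0,5,0,0,0,0]]]}}

```text
time: 8.2
eef_pos: [0.4209, -0.1765, 0.1757]
tool_rot: [-0.0, 0.707, 0.707, -0.0]
contact_force: [0.1, -0.2, -0.0]
finger_gap: 0.0001
finger_force: 0.1
```

>>> {"fn": "servo_tool", "kwargs": {"series": [[[0,1,0,0,0,0],[0,2,0,0,0,0],[0,3,0,0,0,0],[0,4,0,0,0,0],[0,5,0,0,0,0]]]}}

```text
time: 8.62
eef_pos: [0.4209, -0.1715, 0.1757]
tool_rot: [0.0, 0.707, 0.707, 0.0]
contact_force: [-0.5, -0.6, 0.2]
finger_gap: -0.0
finger_force: 0.1
```

>>> {"fn": "servo_tool", "kwargs": {"series": [[[0,1,0,0,0,0],[0,2,0,0,0,0],[0,3,0,0,0,0],[0,4,0,0,0,0],[0,5,0,0,0,0]]]}}

```text
time: 9.03
eef_pos: [0.4209, -0.1665, 0.1757]
tool_rot: [-0.0, 0.707, 0.707, -0.0]
contact_force: [-0.9, -0.7, -0.6]
finger_gap: 0.0008
finger_force: 0.1
```

>>> {"fn": "servo_tool", "kwargs": {"series": [[[0,1,0,0,0,0],[0,2,0,0,0,0],[0,3,0,0,0,0],[0,4,0,0,0,0]]]}}

```text
time: 9.37
eef_pos: [0.4209, -0.1625, 0.1757]
tool_rot: [-0.0, 0.707, 0.707, 0.0]
contact_force: [0.5, -0.7, 0.4]
finger_gap: 0.0001
finger_force: 0.1
```

```bash
python3 w.py d; python3 -c "
from h import *
a=cv2.imread('pics/scene_d.png')[210:370,180:390];cv2.imwrite('pics/d2.png',cv2.resize(a,None,fx=3.7,fy=3.7,interpolation=cv2.INTER_CUBIC))
print(sensors.get_state()['contact_force'])"
```

```text
scene [260 297  30  32 503]
[260 297] [ 0.4116 -0.0478] [ 0.406  -0.0547]
[260 305] [ 0.4009 -0.0616] [ 0.3956 -0.0682]
[279 328] [ 0.4009 -0.1204] [ 0.3955 -0.1256]
[286 327] [ 0.4127 -0.1269] [ 0.4071 -0.1319]
[289 316] [ 0.4318 -0.1136] [ 0.4257 -0.1189]
[287 307] [ 0.441 -0.097] [ 0.4347 -0.1027]
[279 299] [ 0.4395 -0.0742] [ 0.4332 -0.0805]
[268 306] [ 0.4123 -0.0728] [ 0.4066 -0.0791]
side [206 275   8  10  34]
[213 275] [ 0.4374 -0.0754] [ 0.4407 -0.0914]
[206 284] [ 0.4253 -0.1024] [ 0.4289 -0.1177]
[-0.176823   -0.22041538 -0.08827954]
```

View pics/d2.png

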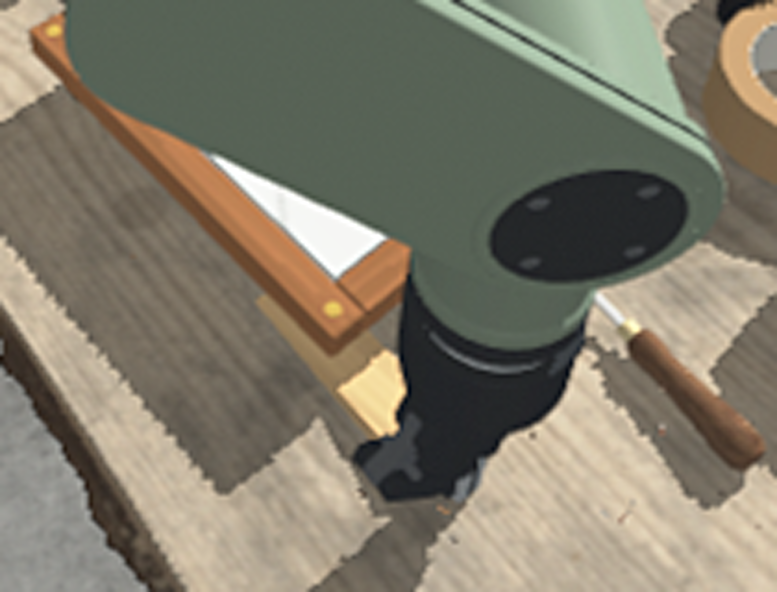

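The wedge is going in straight under the corner: its left edge runs from (260,297) to (279,328) in the scene view, and the slab hasn't moved. I'll keep pushing.

>>> {"fn": "servo_tool", "kwargs": {"series": [[[0,1,0,0,0,0],[0,2,0,0,0,0],[0,3,0,0,0,0],[0,4,0,0,0,0]]]}}

```text
time: 9.8
eef_pos: [0.4209, -0.1586, 0.1757]
tool_rot: [0.0, 0.707, 0.707, -0.0]
contact_force: [-0.5, -0.2, -0.3]
finger_gap: 0.0001
finger_force: 0.2
```

>>> {"fn": "servo_tool", "kwargs": {"series": [[[0,1,0,0,0,0],[0,2,0,0,0,0],[0,3,0,0,0,0],[0,4,0,0,0,0]]]}}

```text
time: 10.13
eef_pos: [0.421, -0.1545, 0.1757]
tool_rot: [0.0, 0.707, 0.707, 0.0]
contact_force: [0.6, -0.6, -0.0]
finger_gap: -0.0001
finger_force: 0.2
```

>>> {"fn": "servo_tool", "kwargs": {"series": [[[0,1,0,0,0,0],[0,2,0,0,0,0],[0,3,0,0,0,0],[0,4,0,0,0,0]]]}}

```text
time: 10.47
eef_pos: [0.4209, -0.1505, 0.1757]
tool_rot: [0.0, 0.707, 0.707, -0.0]
contact_force: [0.1, 0.0, 0.2]
finger_gap: -0.0002
finger_force: 0.2
```

>>> {"fn": "servo_tool", "kwargs": {"series": [[[0,1,0,0,0,0],[0,2,0,0,0,0],[0,3,0,0,0,0],[0,4,0,0,0,0]]]}}

```text
time: 10.8
eef_pos: [0.4209, -0.1465, 0.1757]
tool_rot: [0.0, 0.707, 0.707, 0.0]
contact_force: [-0.2, -0.6, 0.8]
finger_gap: 0.0001
finger_force: 0.2
```

>>> {"fn": "servo_tool", "kwargs": {"series": [[[0,1,0,0,0,0],[0,2,0,0,0,0],[0,3,0,0,0,0],[0,4,0,0,0,0]]]}}

```text
time: 11.13
eef_pos: [0.4209, -0.1425, 0.1757]
tool_rot: [-0.0, 0.707, 0.707, -0.0]
contact_force: [-0.4, -1.4, 0.7]
finger_gap: 0.0002
finger_force: 0.2
```

>>> {"fn": "servo_tool", "kwargs": {"series": [[[0,1,0,0,0,0],[0,2,0,0,0,0],[0,3,0,0,0,0],[0,3,0,0,0,0]]]}}

```text
time: 11.47
eef_pos: [0.4209, -0.1396, 0.1757]
tool_rot: [0.0, 0.707, 0.707, -0.0]
contact_force: [0.3, -0.8, -0.1]
finger_gap: 0.0001
finger_force: 0.5
```

>>> {"fn": "servo_tool", "kwargs": {"series": [[[0,1,0,0,0,0],[0,2,0,0,0,0],[0,3,0,0,0,0]]]}}

```text
time: 11.72
eef_pos: [0.4211, -0.137, 0.1757]
tool_rot: [0.001, 0.707, 0.707, -0.0]
contact_force: [0.7, -4.2, -2.1]
finger_gap: 0.0002
finger_force: 2.3
```

>>> {"fn": "servo_tool", "kwargs": {"series": [[[0,0.3,0,0,0,0],[0,0.7,0,0,0,0],[0,1,0,0,0,0]]]}}

```text
time: 11.97
eef_pos: [0.421, -0.136, 0.1757]
tool_rot: [0.001, 0.707, 0.707, -0.0]
contact_force: [-0.5, -5.7, -3.4]
finger_gap: -0.0004
finger_force: 2.8
```

Contact is made: the push rose from about 1 N to about 6 N and is still climbing, so it hasn't reached the lift plateau. I'll back off and go to the press spot.

>>> {"fn": "servo_tool", "kwargs": {"series": [[[0,-4,0,0,0,0],[0,-14,0,0,0,0],[0,-24,0,0,0,0],[0,-28,15,0,0,0],[0,-28,50,0,0,0]]]}}

```text
time: 12.38
eef_pos: [0.4188, -0.1638, 0.2226]
tool_rot: [-0.005, 0.707, 0.707, -0.001]
contact_force: [1.1, -0.0, -0.4]
finger_gap: -0.0001
finger_force: 0.0
```

>>> {"fn": "servo_tool", "kwargs": {"series": [[[0,0,35,0,0,0],[0,30,40,0,0,0],[0,65,40,0,0,0],[0,97,40,0,0,0],[0,97,40,0,0,0]]]}}

```text
time: 12.8
eef_pos: [0.42, -0.0633, 0.2656]
tool_rot: [-0.002, 0.706, 0.709, 0.001]
contact_force: [-1.1, 0.8, -0.2]
finger_gap: 0.0
finger_force: 0.0
```

```bash
python3 -c "
from h import *
b=cams.get_image('side')[180:345,180:310];cv2.imwrite('pics/e1.png',cv2.resize(b,None,fx=3.6,fy=3.6,interpolation=cv2.INTER_CUBIC))
s=sensors.get_state();print(s['contact_force'],s['eef_pos'])"
```

```text
[-0.66658171  0.15627969 -0.54834301] [ 0.4204615  -0.06500388  0.26562132]
```

View pics/e1.png

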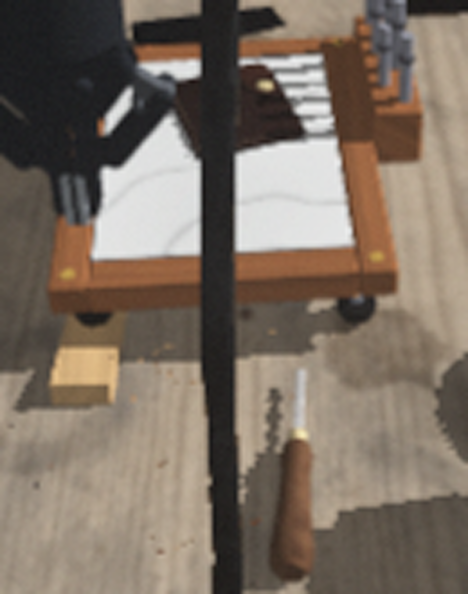

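The side crop shows the wedge centred under the front-right foot at (93,318), with the slab and tools where they were. Now I'll press.

>>> {"fn": "servo_tool", "kwargs": {"series": [[[1,-1,-10,0,0,0],[1,-1,-18,0,0,0],[1,-1,-25,0,0,0],[1,-1,-29,0,0,0],[1,-1,-30,0,0,0]]]}}

```text
time: 13.27
eef_pos: [0.4213, -0.0682, 0.234]
tool_rot: [-0.002, 0.707, 0.707, -0.001]
contact_force: [-0.2, -0.3, -0.2]
finger_gap: 0.0
finger_force: 0.0
```

>>> {"fn": "servo_tool", "kwargs": {"series": [[[0,0,-0.5,0,0,0],[0,0,-1,0,0,0],[0,0,-1.5,0,0,0],[0,0,-1.5,0,0,0]]]}}

```text
time: 13.6
eef_pos: [0.4221, -0.0677, 0.2344]
tool_rot: [0.0, 0.707, 0.707, 0.0]
contact_force: [-0.8, -0.1, 0.4]
finger_gap: 0.0001
finger_force: 0.0
```

>>> {"fn": "servo_tool", "kwargs": {"series": [[[0,1.5,-0.5,0,0,0],[0,1.5,-1,0,0,0],[0,1.5,-1.5,0,0,0],[0,1.5,-1.5,0,0,0],[0,1.5,-1.5,0,0,0]]]}}

```text
time: 14.02
eef_pos: [0.4221, -0.066, 0.2332]
tool_rot: [0.0, 0.707, 0.707, 0.0]
contact_force: [-2.0, 0.3, 5.8]
finger_gap: 0.0
finger_force: 2.7
```

>>> {"fn": "servo_tool", "kwargs": {"series": [[[0,0,-0.3,0,0,0],[0,0,-0.6,0,0,0],[0,0,-0.6,0,0,0],[0,0,-0.6,0,0,0]]]}}

```text
time: 14.35
eef_pos: [0.4221, -0.0661, 0.2331]
tool_rot: [-0.0, 0.707, 0.707, 0.0]
contact_force: [-3.6, 2.4, 10.1]
finger_gap: -0.0001
finger_force: 5.1
```

>>> {"fn": "servo_tool", "kwargs": {"series": [[[0.2,-0.2,0,0,0,0],[0.2,-0.2,0,0,0,0],[0.2,-0.2,0,0,0,0],[0.2,-0.2,0,0,0,0]]]}}

```text
time: 14.68
eef_pos: [0.4222, -0.0662, 0.2331]
tool_rot: [-0.0, 0.707, 0.707, 0.0]
contact_force: [-3.5, 2.4, 11.1]
finger_gap: 0.0003
finger_force: 5.4
```

```bash
python3 -c "
from h import *
b=cams.get_image('scene')[140:350,180:390];cv2.imwrite('pics/f1.png',cv2.resize(b,None,fx=2.8,fy=2.8,interpolation=cv2.INTER_CUBIC))
for i in range(4):
    cams.get_image('side');s=sensors.get_state();print(s['contact_force'],s['eef_pos'])"
```

```text
[-3.88836739  2.21527456 10.83351169] [ 0.42223166 -0.06614193  0.23309463]
[-4.54231687  1.94419952 11.18999448] [ 0.42221363 -0.06613586  0.23308278]
[-3.2786852   1.67489157  9.86472026] [ 0.42222846 -0.0661387   0.23307635]
[-4.35605199  1.2778483  11.30513777] [ 0.42222903 -0.0661384   0.23307201]
```

View pics/f1.png

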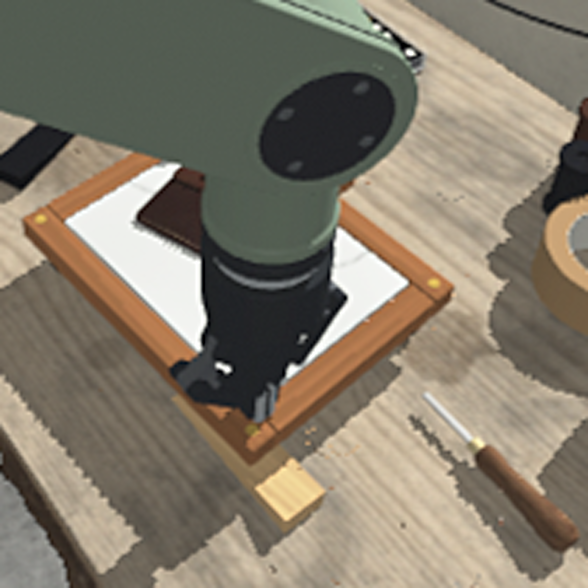

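The fingertip presses on the corner at about (258,405) in the crop, with the wedge under it at (290,490). The force is a steady 10–11 N, and the corner went down only about 0.1 mm between 6 and 10 N, so I'm handing in.

```bash
python3 -c "
from h import *
print(ticket.close_job())"
```

```text
the job is handed in; nothing more can be done
None
```

The wedge is pushed snug under the front-right foot, and I handed in the job with about 10–11 N held on that corner, which gave only about 0.1 mm; I judged the other feet to be still down from the push force (about 6 N and still rising), as the pictures can't show a sub-millimetre lift.

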